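Take the orange grease filter out of the bench extractor

TASK

Lift the blue flap of the white fume extractor right up so that it stays open, then draw out the grease filter with the orange tab, leaving the blue-tabbed filter in its slot. Finish still holding the orange-tabbed filter in the gripper: upright, over the middle of the dark drip tray, its broad faces parallel to the tray's long sides, its lower edge about 10 cm above the tray and still. The flap stays open; do not disturb the bottle, the jar and the cup.

Things in the scene. Friction and masses are not known exactly. Their poses are not given: they have to be found in the camera images.
- extractor: fixed white housing 170 (x) x 230 (y) x 120 mm high, walls 6 mm, open-topped under its blue flap. Origin: centre of underside; x towards the hinge side (away from robot at yaw 0), y along hinge. Inside, a deck 70 mm high has two slots at x -20, y +40 and -40 mm, each 94 (x) x 14 mm (y), floor 8 mm high; a filter stands in each. Which is where varies
- flap (a joint): flap angle: 0 shut (level) to 1.9 rad (leaning back past upright); starts 0 to 0.3. The stiff hinge (about 0.4 N m) stays at any angle; lifting at the knob takes about 4 N. Opens upward, turning about the extractor's +y axis: the edge near the robot rises and swings over to the hinge side
- flap_hinge (a point): middle of the hinge line: extractor x +85 mm, y 0, height 120.5 mm. Turns with the flap: x from its free edge to the hinge, y along the hinge, z out of its top face (up when shut)
- flap_knob (a point): grip point in the white knob on the flap: block 24 (flap x) x 16 (y, along hinge) x 35 mm tall. Point: 26 mm over the flap's top face, 9 mm below the knob's top, 165 mm from the hinge along the flap and 32 mm out. Pinched across 16 mm, fingers down, it pivots between the pads. Flap: 192 x 234 x 6 mm, ends 27 mm beyond the knob, 22 mm beyond the housing. Axes as flap_hinge
- filter_orange: the filter to take: loose aluminium plate with grey mesh on its broad faces, 90 (x) x 10 (y) x 75 mm high (z), with a flat orange tab on its top edge, 36 (x) x 10 (y) and 25 mm high, total height 100 mm; 0.10 to 0.20 kg. Origin: centre of its lower edge; broad faces look along +-y. Its axes match the extractor's at the start
- filter_orange_tab (a point): middle of the orange tab, 87 mm above the filter's lower edge, on its centre line; pinch it across its 10 mm (filter y)
- filter_blue: the look-alike with a blue tab, same sizes and axes; leave it in its slot
- tray: fixed dark steel drip tray, 200 (x) x 120 (y) x 20 mm high, wall and floor 4 mm. Origin: centre of its underside on the bench; x along its long sides
- amber_bottle: small amber bottle with white cap, 44 mm wide, 85 mm high; bystander, origin under its centre
- red_jar: glass jar with a red cap, 60 mm wide, 70 mm high; bystander, origin under its centre
- yellow_cup: yellow cup, 84 mm wide, 75 mm high; bystander, origin under its centre
Things that resemble listed ones, but are neither listed nor needed, are in the scene too. What is shaped like the tray but pink or purple is not meant.

How it is judged:
On the way, in this order (a step that is already met when the one before it is completed fails the run):
1. the flap is lifted open (beyond 1.2 rad) with both filters still in their slots (value of joint flap above 1.2 rad and distance of each of filter_orange, filter_blue from where it was at the start of the episode below 0.015 m), for 0.2 s.
2. the orange-tabbed filter is drawn fully out of the housing in the gripper (z of filter_orange in the frame of extractor above 0.12 m and contact force between the fingers and filter_orange above 0.5 N), for 0.1 s.
At the end, for the whole second after the job is handed in: Orange filter gripped, clear of tray and extractor, lower edge 60-160 mm above tray underside, within 35 mm of tray centre, within 0.2 rad of upright and parallel to its long sides, under 30 mm/s. Flap above 1.2 rad; blue filter within 15 mm, bottle, jar and cup within 30 mm of their starts (contact force between the fingers and filter_orange above 0.5 N and contact force between filter_orange and tray below 0.05 N and contact force between filter_orange and extractor below 0.05 N and horizontal distance between filter_orange and tray below 0.035 m and z of filter_orange in the frame of tray between 0.06 and 0.16 m and angle between filter_orange's own z axis and vertical below 0.2 rad and angle between the x axis of filter_orange and the x axis of tray, either way round below 0.2 rad and linear speed of filter_orange below 0.03 m/s and value of joint flap above 1.2 rad and distance of filter_blue from where it was at the start of the episode below 0.015 m and distance of each of amber_bottle, red_jar, yellow_cup from where it was at the start of the episode below 0.03 m); the arm keeps its last pose, push and grip.
It fails at once if the blue-tabbed filter is pulled up out of its slot (distance of filter_blue from where it was at the start of the episode above 0.03 m).
It fails at once if a bystander is knocked over or pushed away (distance of any of amber_bottle, red_jar, yellow_cup from where it was at the start of the episode above 0.04 m or angle between any of amber_bottle, red_jar, yellow_cup's own z axis and vertical above 0.5 rad).
It also fails if it takes over 58 s, if anything falls off the work surface, if the arm or the gripper's body presses on something with over 40 N, if the wrist force passes 120 N, or if a joint passes its speed limit or range.

ROBOT

A 6-joint arm with a two-finger parallel gripper is mounted at the origin on the work surface. World frame = base frame: x ahead of the robot, y to its left, z up, the work surface at z = 0. Lengths are in m, angles in rad, forces in N, time in s.
With the tool pointing down it reaches from about 0.225 to 0.875 m from the base axis. Payload 3.4 kg.
Tool frame: the origin (TCP) lies at the very end of the fingers, on their centre line; the grasp point (between the pads) lies behind it (manip.grasp_offset is the z of the grasp point in the tool frame, in m); z points along the fingers, y is the line along which they close (so a half turn about z gives the same grasp; the last joint's range is limited). The gripper opens to 85 mm and grips with 20 to 120 N. Pads are 22 mm wide; open, the fingers measure 114 mm over their backs; the gripper's body (76 mm by 85 mm) begins 54 mm behind the grasp point. The pads swing forward as they close: fully open they stand 13 mm farther back than shut.
Start: joints at [-1.445, 0.276, 1.505, -0, 1.361, -0.121], TCP at [0.14, -0.558, 0.231] pointing down, gripper open.
Joint ranges: [-2.89, 2.89], [-0.75, 2.08], [0.22, 2.7], [-1.18, 4.32], [0.11, 2.71], [-2.7, 2.7]. Speed limits (rad/s): [2.57, 2.57, 3.14, 3.14, 3.14, 3.14].

INTERFACE

Orientations are given as a unit quaternion [w, x, y, z].
In Python, from rig import manip gives the robot as it stands.
- The arm moves only by the shell command python3 -m pendant 'ROWS' [FORCE]. ROWS is JSON, a list of rows, each an object of numbers: "dx", "dy", "dz": the shift along the tool's x, y, z in m; "rx", "ry", "rz": the turn, a rotation vector about the tool's x, y, z in degrees; "hand": the finger opening in m, from 0 to 0.0854. In form: [{"dx": .., "dy": .., "dz": .., "rx": .., "ry": .., "rz": .., "hand": ..}, ...]. A call has 1 to 12 rows; each row shifts and turns the commanded pose from where the row before left it, along the tool's axes as they then stand; what a row does not reach is not made up. A row lasts 1/12 s, in which the tool goes at most 41.7 mm and 7.16 degrees, less where a joint would pass 70% of its speed; a pose out of reach is approached as far as the arm can. A call is refused whole if a number of a shift passes 0.0417 or a number of a turn 7.16, either way. A call with a gripper value outside its range is refused whole. The fingers move at their own pace and stop on an object; FORCE is the grip in N (left out, the last holds). Time passes only in rows, so rows that do not move let the fingers close. It gives the time, the measured TCP pose, the force, the opening and the grip force at its end, in the units of the state.
- manip.get_state(): the state, without advancing time (a new reading comes with each control period).
- manip.get_image(name): name is "side" or "top" or "wrist"; returns a dict with "frame" (384x512x3 uint8, red, green, blue), "fx", "fy", "cx", "cy" (pixels), "position" and "attitude" of the camera in the world; the wrist camera has in their place "mount" (4x4, takes a point from camera to tool coordinates, whose origin is the TCP and whose axes are the flange's). Camera axes: x right, y up, looking along -z (the intrinsics and any distortion apply to the point x, -y, -z); pixel columns grow to the right and rows downward; lengths in m; the calibration is good to about 2 mm. A picture is of the moment at which its call begins: read the wrist's pose just before it. There is no depth.
- manip.sign_off(): hands the job in; it is judged then, once.
The state is a dict: "clock": time; "qpos": joint angles; "qd": joint speeds; "effort": joint torques, N m; "position": TCP position; "ee_rot": TCP orientation; "contact_force": force on the tool from outside, world axes, zero at the start; "moment": the same for the moment, N m; "width": finger opening in m; "gripper_force": force on a finger pad.
Only numpy, scipy, OpenCV 4.12 (cv2) and the standard library are available. Lean on these libraries where they do the work, as an engineer would, in place of code of your own. Each camera call takes 0.05 s, during which the arm holds its last target. There are 200 camera calls.

## Working session

There is one attempt and no reset: what is moved stays moved. The work goes in short steps, Python scripts to look and compute and a shell command to move; the robot and the scene stay as the last step left them, time stands still between calls to the robot, and variables do not carry over. Pictures are saved under pics/ and viewed, at most 10 in all, crops included, and the job is handed in when it is done.

```bash
ls; mkdir -p pics
python3 - <<'E'
from rig import manip
import cv2
s=manip.get_state();print(s, manip.grasp_offset)
for n in("side","top"):
    d=manip.get_image(n);cv2.imwrite(f"pics/{n}0.png",d["frame"][:,:,::-1])
    print(n,{k:v for k,v in d.items() if k!="frame"})
d=manip.get_image("wrist");print({k:v for k,v in d.items() if k!="frame"})
E
```

```text
pics
{'clock': 0.0, 'qpos': array([-1.44498312e+00,  2.76595341e-01,  1.50611384e+00,  1.52053285e-06,
        1.36068574e+00, -1.20968803e-01]), 'qd': array([-0.00103647, -0.00030663,  0.00020302,  0.00106768, -0.00084892,
       -0.00140041]), 'effort': array([ 5.36900679e-04, -4.16774189e+01, -2.45805287e+01, -3.82080501e-06,
        1.11978455e-02, -5.16257757e-07]), 'position': array([ 0.14041149, -0.557063  ,  0.23044719]), 'ee_rot': array([-9.01130888e-04,  9.92396601e-01,  1.23077922e-01, -1.43931880e-06]), 'contact_force': array([0.71074224, 0.11466698, 0.04268988]), 'moment': array([-0.05521166,  0.00635889,  0.02608117]), 'gripper_force': 0.0, 'width': 0.0857252163018518} -0.0187
side {'fx': 350.37567566910957, 'fy': 350.37567566910957, 'cx': 248.38521071562644, 'cy': 192.0610399890558, 'position': array([0.47970262, 0.93410255, 0.79748412]), 'attitude': array([-0.03783521, -0.01570712,  0.48017603,  0.87621502])}
top {'fx': 461.5111522194557, 'fy': 461.5111522194557, 'cx': 257.10377006374574, 'cy': 194.53109195446845, 'position': array([ 0.30266833, -0.10624231,  1.70497555]), 'attitude': array([-0.70319562, -0.05232419,  0.05153677,  0.70719308])}
{'fx': 307.3852744964638, 'fy': 307.3852744964638, 'cx': 252.7664545824234, 'cy': 189.34181446585197, 'mount': array([[ 3.96762544e-04,  9.60068137e-01,  2.79766000e-01,
         7.11430355e-02],
       [ 9.99999579e-01, -6.12507063e-04,  6.83736188e-04,
         1.90017568e-04],
       [ 8.27791979e-04,  2.79765610e-01, -9.60067976e-01,
        -1.41651062e-01],
       [ 0.00000000e+00,  0.00000000e+00,  0.00000000e+00,
         1.00000000e+00]])}
```

View pics/top0.png

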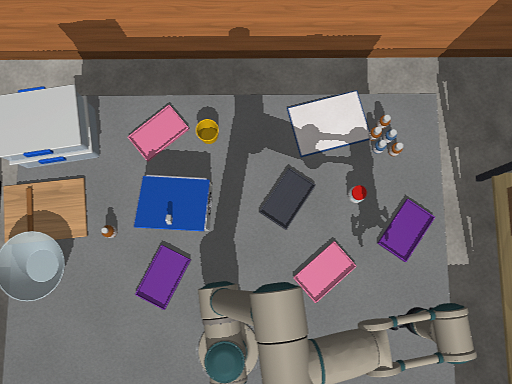

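View pics/side0.png

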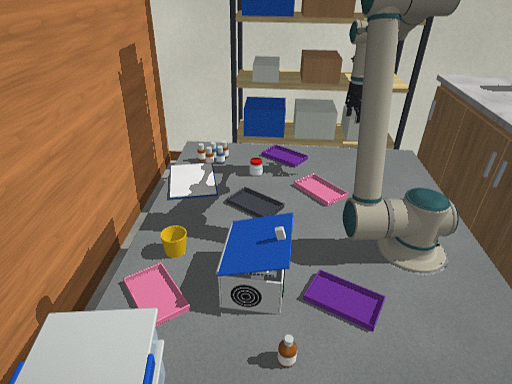

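The top view (up = +x, right = −y) shows the extractor's blue flap at px (135–210, 176–230) with its knob at (169,218), and the dark tray at (287,197). Also visible are the bottle (108,231), cup (207,131) and jar (358,193). The side view shows the flap slightly ajar, with its corners at about (229,222), (294,214), (291,270) and (219,270).

```bash
cat > h.py <<'E'
import numpy as np,cv2
from scipy.spatial.transform import Rotation as R
from rig import manip
def rot(q): return R.from_quat(np.r_[q[1:],q[0]]).as_matrix()
def cam(n):
    s=manip.get_state(); d=manip.get_image(n)
    if n=="wrist":
        T=np.eye(4);T[:3,:3]=rot(s["ee_rot"]);T[:3,3]=s["position"];T=T@d["mount"];A,p=T[:3,:3],T[:3,3]
    else: A,p=rot(d["attitude"]),d["position"]
    d["A"],d["p"]=A,p; return d
def ray(d,uv):
    u,v=uv; r=d["A"]@np.array([(u-d["cx"])/d["fx"],-(v-d["cy"])/d["fy"],-1]); return d["p"],r/np.linalg.norm(r)
def plane(d,uv,z):
    p,r=ray(d,uv); return p+r*(z-p[2])/r[2]
def tri(a,ua,b,ub):
    p,r=ray(a,ua);q,s=ray(b,ub);t=np.linalg.lstsq(np.c_[r,-s],q-p,rcond=None)[0]
    x,y=p+r*t[0],q+s*t[1]; return (x+y)/2,np.linalg.norm(x-y)
def proj(d,P):
    c=d["A"].T@(np.asarray(P)-d["p"]); return d["cx"]+d["fx"]*c[0]/-c[2], d["cy"]-d["fy"]*c[1]/-c[2]
def big(mask,near=None):
    cs=cv2.findContours(mask.astype(np.uint8),cv2.RETR_EXTERNAL,cv2.CHAIN_APPROX_NONE)[0]
    cs=[c for c in cs if cv2.contourArea(c)>20]
    if near is not None: cs=[c for c in cs if cv2.pointPolygonTest(cv2.convexHull(c),near,True)>-6]
    return max(cs,key=cv2.contourArea)
def quad(c):
    h=cv2.convexHull(c)
    for e in np.arange(1,15,.5):
        q=cv2.approxPolyDP(h,e,True)
        if len(q)<=4: break
    return q[:,0].astype(float)
E
python3 - <<'E'
from h import *
T,S=cam("top"),cam("side")
def hsv(d): return cv2.cvtColor(d["frame"],cv2.COLOR_RGB2HSV)
ht,hs=hsv(T),hsv(S)
b=lambda h:(h[...,0]>105)&(h[...,0]<125)&(h[...,1]>150)&(h[...,2]>60)
qt,qs=quad(big(b(ht),(160,195))),quad(big(b(hs),(250,240)))
print(qt,qs)
o=lambda q,a:q[np.argmin(np.abs(q-np.array(a)).sum(1))]
C={}
for n,a,c in(("hinge+y",(143,176),(219,270)),("hinge-y",(210,178),(229,222)),("free-y",(208,230),(294,214)),("free+y",(135,228),(291,270))):
    C[n],e=tri(T,o(qt,a),S,o(qs,c)); print(n,C[n].round(4),round(e,4))
m=np.mean([C["hinge+y"],C["free+y"]],0)-np.mean([C["hinge-y"],C["free-y"]],0)
u=(C["hinge+y"]+C["hinge-y"]-C["free+y"]-C["free-y"])/2
print("len",np.linalg.norm(m),np.linalg.norm(u),"yaw",np.arctan2(-m[0],m[1]),np.arctan2(u[1],u[0]),"ang",np.arcsin(-u[2]/np.linalg.norm(u)))
# tray
v=(ht[...,2]<75)&(ht[...,1]<90)
c=big(v,(287,197)); print("tray",quad(c))
q=np.array([plane(T,x,.02) for x in quad(c)]); print(q.round(4)); r=cv2.minAreaRect(np.array([plane(T,x,.02)[:2] for x in c[:,0]],np.float32)); print(r)
for n,uv,z in(("bottle",(108,231),.085),("cup",(207,131),.075),("jar",(358,193),.07),("knob",(169,213),.19)): print(n,plane(T,uv,z).round(3))
for n,d,h,x,w in(("t",T,ht,(135,210),(195,235)),("s",S,hs,(265,295),(218,250))):
    k=(h[...,1]<60)&(h[...,2]>150);z=np.zeros_like(k);z[w[0]:w[1],x[0]+10 if n=="t" else x[0]:x[1]-8]=1
    c=big(k&z);print(n,cv2.boundingRect(c),cv2.minAreaRect(c))
cv2.imwrite("pics/z.png",cv2.resize(np.hstack([T["frame"][165:240,125:215],S["frame"][205:280,215:305]]),None,fx=4,fy=4,interpolation=cv2.INTER_CUBIC)[:,:,::-1])
E
```

```text
[[143. 176.]
 [209. 180.]
 [203. 230.]
 [134. 226.]] [[292. 213.]
 [288. 268.]
 [217. 275.]
 [233. 221.]]
hinge+y [0.6061 0.2919 0.1254] 0.0038
hinge-y [0.591  0.0617 0.1272] 0.0053
free-y [0.4122 0.0741 0.1798] 0.0021
free+y [0.427  0.3031 0.1778] 0.0024
len 0.23013122814138218 0.18686842966342967 yaw -0.06504064756156792 -0.06607311154243768 ang 0.2847971197596768
tray [[431. 212.]
 [248. 306.]
 [210. 299.]
 [208.  94.]
 [293.  94.]]
[[ 0.4837 -0.7426  0.02  ]
 [ 0.1508 -0.0704  0.02  ]
 [ 0.176   0.0653  0.02  ]
 [ 0.9409  0.0801  0.02  ]
 [ 0.9389 -0.2441  0.02  ]]
((0.5438830852508545, -0.3202657699584961), (0.8453111052513123, 0.7891481518745422), 89.64859771728516)
bottle [0.416 0.419 0.085]
cup [0.779 0.076 0.075]
jar [ 0.548 -0.467  0.07 ]
knob [0.467 0.186 0.19 ]
t (165, 215, 7, 9) ((167.70001220703125, 219.10000610351562), (8.558396339416504, 5.581562519073486), 82.87498474121094)
s (275, 226, 11, 13) ((281.6097717285156, 230.48780822753906), (14.680334091186523, 7.496340751647949), 38.65980911254883)
```

View pics/z.png

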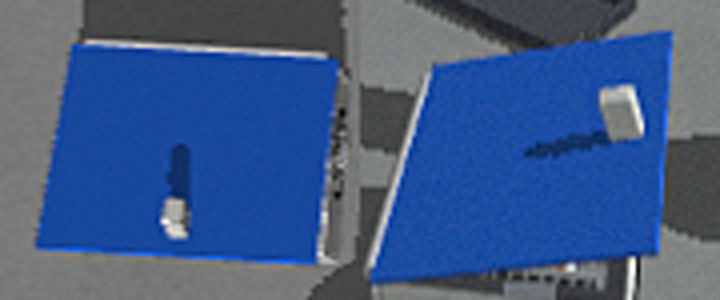

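Crop: the knob's top face is at about (168.5,216.3) in the top view and (279.5,229.5) in the side view, and the knob is centred on the flap. The triangulated flap is 230 x 187 mm, which fits its size. Its angle is about 0.28 and its yaw about −0.065. I'll check the knob by triangulation and start moving.

```bash
cat >> h.py <<'E'
def go(P,head=None):
    s=manip.get_state();A=rot(s["ee_rot"]);h=np.arctan2(A[1,0],A[0,0])
    print("pos",s["position"].round(4),"head",h.round(3),"z",A[:,2].round(3),"F",s["contact_force"].round(1),"w",round(s["width"],4),s["clock"],"tool d",(A.T@(np.array(P)-s["position"])).round(4),"rz deg",None if head is None else np.degrees(h-head).round(2))
E
python3 - <<'E'
from h import *
T,S=cam("top"),cam("side")
print("knob top",tri(T,(168.5,216.3),S,(279.5,229.5)))
psi=-.065;H=np.array([.599,.177,.1205]);ex=np.array([np.cos(psi),np.sin(psi),0]);th=.285
f=-ex*np.cos(th)+[0,0,np.sin(th)];n=ex*np.sin(th)+[0,0,np.cos(th)]
print("pred top",H+.165*f+.041*n,"pt",H+.165*f+.032*n)
go([.45,.187,.28],psi)
E
python3 -m pendant '[{"rz":6,"dz":-0.01},{"rz":6,"dz":-0.01},{"rz":6,"dz":-0.01},{"dx":0.013,"dy":-0.038},{"dx":0.013,"dy":-0.038},{"dx":0.013,"dy":-0.038},{"dx":0.013,"dy":-0.038},{"dx":0.013,"dy":-0.038},{"dx":0.013,"dy":-0.038},{"dx":0.013,"dy":-0.038},{"dx":0.013,"dy":-0.038}]' 30
python3 -c "
from h import *
go([.45,.187,.28],-.065)"
```

```text
knob top (array([0.45300381, 0.1849728 , 0.20280807]), np.float64(0.0037222933179181803))
pred top [0.45249332 0.18653637 0.20623711] pt [0.44996825 0.18670073 0.19760015]
pos [ 0.1405 -0.5575  0.2311] head 0.247 z [-0.  0. -1.] F [ 0.7  0.4 -0.3] w 0.0852 0.35 tool d [ 0.482  -0.6463 -0.0486] rz deg 17.86
pos [ 0.1405 -0.5575  0.2311] head 0.247 z [-0.  0. -1.] F [ 0.7  0.4 -0.3] w 0.0852 0.35 tool d [ 0.482  -0.6463 -0.0486] rz deg 17.86invalid input
```

```bash
python3 -m pendant '[{"dx":0,"dy":0,"dz":-0.01,"rx":0,"ry":0,"rz":6,"hand":0.085},{"dx":0,"dy":0,"dz":-0.01,"rx":0,"ry":0,"rz":6,"hand":0.085},{"dx":0,"dy":0,"dz":-0.01,"rx":0,"ry":0,"rz":6,"hand":0.085},{"dx":0.013,"dy":-0.038,"dz":0,"rx":0,"ry":0,"rz":0,"hand":0.085},{"dx":0.013,"dy":-0.038,"dz":0,"rx":0,"ry":0,"rz":0,"hand":0.085}]' 30
python3 -c "
from h import *
go([.45,.187,.28],-.065)"
```

```text
clock: 0.77
position: [0.1714, -0.4845, 0.2613]
ee_rot: [0.001, 0.999, -0.035, 0.0]
contact_force: [0.6, 0.2, 0.6]
width: 0.0852
gripper_force: 0.0
pos [ 0.1714 -0.4845  0.2613] head -0.07 z [ 0.    -0.001 -1.   ] F [0.6 0.2 0.6] w 0.0852 0.7667 tool d [ 0.2308 -0.6894 -0.0194] rz deg -0.3
```

```bash
python3 -m pendant '[{"dx":0.013,"dy":-0.038,"dz":-0.001,"rx":0,"ry":0,"rz":0,"hand":0.085},{"dx":0.013,"dy":-0.038,"dz":-0.001,"rx":0,"ry":0,"rz":0,"hand":0.085},{"dx":0.013,"dy":-0.038,"dz":-0.001,"rx":0,"ry":0,"rz":0,"hand":0.085},{"dx":0.013,"dy":-0.038,"dz":-0.001,"rx":0,"ry":0,"rz":0,"hand":0.085},{"dx":0.013,"dy":-0.038,"dz":-0.001,"rx":0,"ry":0,"rz":0,"hand":0.085},{"dx":0.013,"dy":-0.038,"dz":-0.001,"rx":0,"ry":0,"rz":0,"hand":0.085},{"dx":0.013,"dy":-0.038,"dz":-0.001,"rx":0,"ry":0,"rz":0,"hand":0.085},{"dx":0.013,"dy":-0.038,"dz":-0.001,"rx":0,"ry":0,"rz":0,"hand":0.085},{"dx":0.013,"dy":-0.038,"dz":-0.001,"rx":0,"ry":0,"rz":0,"hand":0.085},{"dx":0.013,"dy":-0.038,"dz":-0.001,"rx":0,"ry":0,"rz":0,"hand":0.085},{"dx":0.013,"dy":-0.038,"dz":-0.001,"rx":0,"ry":0,"rz":0,"hand":0.085},{"dx":0.013,"dy":-0.038,"dz":-0.001,"rx":0,"ry":0,"rz":0,"hand":0.085}]' 30
python3 -m pendant '[{"dx":0.013,"dy":-0.038,"dz":-0.001,"rx":0,"ry":0,"rz":0,"hand":0.085},{"dx":0.013,"dy":-0.038,"dz":-0.001,"rx":0,"ry":0,"rz":0,"hand":0.085},{"dx":0.013,"dy":-0.038,"dz":-0.001,"rx":0,"ry":0,"rz":0,"hand":0.085},{"dx":0.013,"dy":-0.038,"dz":-0.001,"rx":0,"ry":0,"rz":0,"hand":0.085},{"dx":0.013,"dy":-0.038,"dz":-0.001,"rx":0,"ry":0,"rz":0,"hand":0.085},{"dx":0.013,"dy":-0.038,"dz":-0.001,"rx":0,"ry":0,"rz":0,"hand":0.085},{"dx":0,"dy":0,"dz":0,"rx":0,"ry":0,"rz":0,"hand":0.085}]' 30
python3 - <<'E'
from h import *
go([.45,.187,.28],-.065)
d=cam("wrist");cv2.imwrite("pics/w1.png",d["frame"][:,:,::-1])
print("pred knob top px",proj(d,[.4525,.1865,.206]),"hinge",proj(d,[.599,.177,.1265]))
E
```

```text
clock: 1.77
position: [0.358, -0.0371, 0.2737]
ee_rot: [0.0, 0.999, -0.034, 0.001]
contact_force: [0.2, -1.7, -0.2]
width: 0.0851
gripper_force: 0.0
clock: 2.35
position: [0.4537, 0.1896, 0.279]
ee_rot: [-0.002, 1.0, -0.031, 0.001]
contact_force: [0.1, -0.1, 0.5]
width: 0.0851
gripper_force: 0.0
pos [0.4537 0.1896 0.279 ] head -0.062 z [ 0.002  0.005 -1.   ] F [ 0.1 -0.1  0.5] w 0.0851 2.35 tool d [-0.0035  0.0028 -0.001 ] rz deg 0.2
pred knob top px (np.float64(257.50197996294185), np.float64(202.01471658154014)) hinge (np.float64(258.01209625962565), np.float64(8.847136340645505))
```

View pics/w1.png

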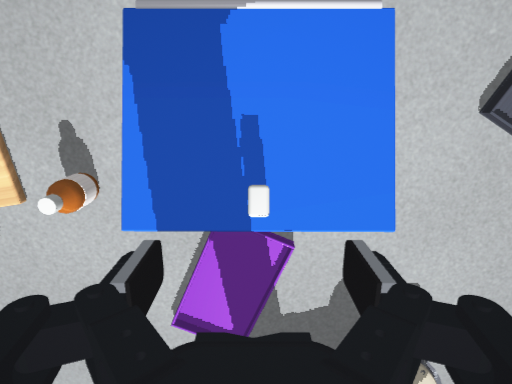

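The wrist view shows the knob top at (259,201), within 2 px of the prediction (257.5,202), and the hinge edge at row ~8, also as predicted. Descending to pinch.

```bash
python3 -m pendant '[{"dx":-0.0035,"dy":0.0028,"dz":0.02,"rx":0,"ry":0,"rz":0,"hand":0.05},{"dx":0,"dy":0,"dz":0.03,"rx":0,"ry":0,"rz":0,"hand":0.05},{"dx":0,"dy":0,"dz":0.025,"rx":0,"ry":0,"rz":0,"hand":0.05},{"dx":0,"dy":0,"dz":0.015,"rx":0,"ry":0,"rz":0,"hand":0.05},{"dx":0,"dy":0,"dz":0.008,"rx":0,"ry":0,"rz":0,"hand":0.05},{"dx":0,"dy":0,"dz":0,"rx":0,"ry":0,"rz":0,"hand":0.0},{"dx":0,"dy":0,"dz":0,"rx":0,"ry":0,"rz":0,"hand":0.0},{"dx":0,"dy":0,"dz":0,"rx":0,"ry":0,"rz":0,"hand":0.0},{"dx":0,"dy":0,"dz":0,"rx":0,"ry":0,"rz":0,"hand":0.0},{"dx":0,"dy":0,"dz":0,"rx":0,"ry":0,"rz":0,"hand":0.0},{"dx":0,"dy":0,"dz":0,"rx":0,"ry":0,"rz":0,"hand":0.0}]' 40
python3 - <<'E'
from h import *
go([.45,.187,.181],-.065)
# arc: tool-frame increments from th0 to 1.5
r=np.array([.165,.032]);
def k(t): return np.array([-.165*np.cos(t)+.032*np.sin(t), .165*np.sin(t)+.032*np.cos(t)])
ts=np.linspace(.285,1.5,25);d=np.diff([k(t) for t in ts],axis=0)
print(np.c_[d[:,0],-d[:,1]].round(4).tolist())
E
```

```text
clock: 3.32
position: [0.4481, 0.1862, 0.1828]
ee_rot: [-0.006, 0.999, -0.034, 0.001]
contact_force: [-0.6, 15.7, -3.9]
width: 0.0154
gripper_force: 43.0
pos [0.4481 0.1862 0.1828] head -0.069 z [ 0.003  0.012 -1.   ] F [-0.6 15.7 -3.9] w 0.0154 3.3167 tool d [ 0.0018 -0.001   0.0018] rz deg -0.21
[[0.0041, -0.0075], [0.0045, -0.0072], [0.0048, -0.007], [0.0052, -0.0068], [0.0055, -0.0065], [0.0058, -0.0062], [0.0061, -0.0059], [0.0064, -0.0056], [0.0067, -0.0052], [0.007, -0.0049], [0.0072, -0.0045], [0.0074, -0.0042], [0.0076, -0.0038], [0.0078, -0.0034], [0.008, -0.003], [0.0081, -0.0026], [0.0082, -0.0022], [0.0083, -0.0018], [0.0084, -0.0013], [0.0085, -0.0009], [0.0085, -0.0005], [0.0085, -0.0], [0.0085, 0.0004], [0.0085, 0.0008]]
```

```bash
python3 -m pendant '[{"dx":0.004,"dy":-0.002,"dz":-0.0075,"rx":0,"ry":0,"rz":0,"hand":0},{"dx":0.0045,"dy":0,"dz":-0.0072,"rx":0,"ry":0,"rz":0,"hand":0},{"dx":0.0048,"dy":0,"dz":-0.007,"rx":0,"ry":0,"rz":0,"hand":0},{"dx":0.0052,"dy":0,"dz":-0.0068,"rx":0,"ry":0,"rz":0,"hand":0},{"dx":0.0055,"dy":0,"dz":-0.0065,"rx":0,"ry":0,"rz":0,"hand":0},{"dx":0.0058,"dy":0,"dz":-0.0062,"rx":0,"ry":0,"rz":0,"hand":0}]' 40
python3 -c "
from h import *
go([.48,.185,.22],-.065)"
```

```text
clock: 3.82
position: [0.4771, 0.1843, 0.2231]
ee_rot: [-0.004, 0.999, -0.034, -0.0]
contact_force: [1.2, 10.6, -7.6]
width: 0.0154
gripper_force: 40.3
pos [0.4771 0.1843 0.2231] head -0.067 z [-0.     0.008 -1.   ] F [ 1.2 10.6 -7.6] w 0.0154 3.8167 tool d [ 0.0028 -0.0008  0.0031] rz deg -0.13
```

```bash
python3 -m pendant '[{"dx":0.0061,"dy":-0.001,"dz":-0.0059,"rx":0,"ry":0,"rz":0,"hand":0},{"dx":0.0064,"dy":0,"dz":-0.0056,"rx":0,"ry":0,"rz":0,"hand":0},{"dx":0.0067,"dy":0,"dz":-0.0052,"rx":0,"ry":0,"rz":0,"hand":0},{"dx":0.007,"dy":0,"dz":-0.0049,"rx":0,"ry":0,"rz":0,"hand":0},{"dx":0.0072,"dy":0,"dz":-0.0045,"rx":0,"ry":0,"rz":0,"hand":0},{"dx":0.0074,"dy":0,"dz":-0.0042,"rx":0,"ry":0,"rz":0,"hand":0},{"dx":0.0076,"dy":0,"dz":-0.0038,"rx":0,"ry":0,"rz":0,"hand":0},{"dx":0.0078,"dy":0,"dz":-0.0034,"rx":0,"ry":0,"rz":0,"hand":0},{"dx":0.008,"dy":0,"dz":-0.003,"rx":0,"ry":0,"rz":0,"hand":0}]' 40
python3 -c "
from h import *
k=lambda t: np.array([.599+.998*(-.165*np.cos(t)+.032*np.sin(t)),.187, .1205-.0167+.165*np.sin(t)+.032*np.cos(t)])
go(k(.285+1.215*15/24),-.065)"
```

```text
clock: 4.57
position: [0.5391, 0.1804, 0.2636]
ee_rot: [-0.003, 0.999, -0.033, -0.003]
contact_force: [-3.7, 7.3, -2.7]
width: 0.015
gripper_force: 39.4
pos [0.5391 0.1804 0.2636] head -0.066 z [-0.005  0.007 -1.   ] F [-3.7  7.3 -2.7] w 0.015 4.5667 tool d [ 0.0044 -0.0068  0.001 ] rz deg -0.08
```

```bash
python3 -m pendant '[{"dx":0.0081,"dy":0,"dz":-0.0026,"rx":0,"ry":0,"rz":0,"hand":0},{"dx":0.0082,"dy":0,"dz":-0.0022,"rx":0,"ry":0,"rz":0,"hand":0},{"dx":0.0083,"dy":0,"dz":-0.0018,"rx":0,"ry":0,"rz":0,"hand":0},{"dx":0.0084,"dy":0,"dz":-0.0013,"rx":0,"ry":0,"rz":0,"hand":0},{"dx":0.0085,"dy":0,"dz":-0.0009,"rx":0,"ry":0,"rz":0,"hand":0},{"dx":0.0085,"dy":0,"dz":-0.0005,"rx":0,"ry":0,"rz":0,"hand":0},{"dx":0.0085,"dy":0,"dz":0,"rx":0,"ry":0,"rz":0,"hand":0},{"dx":0.0085,"dy":0,"dz":0.0004,"rx":0,"ry":0,"rz":0,"hand":0},{"dx":0.0085,"dy":0,"dz":0.0008,"rx":0,"ry":0,"rz":0,"hand":0},{"dx":0,"dy":0,"dz":0,"rx":0,"ry":0,"rz":0,"hand":0}]' 40
python3 - <<'E'
from h import *
k=lambda t: np.array([.599+.998*(-.165*np.cos(t)+.032*np.sin(t)),.18, .1205-.0167+.165*np.sin(t)+.032*np.cos(t)])
go(k(1.5),-.065)
S,T=cam("side"),cam("top")
cv2.imwrite("pics/s2.png",np.hstack([cv2.resize(S["frame"][120:330,170:370],None,fx=2,fy=2),cv2.resize(T["frame"][100:310,100:300],None,fx=2,fy=2)])[:,:,::-1])
E
```

```text
clock: 5.4
position: [0.6176, 0.1755, 0.2734]
ee_rot: [-0.004, 0.999, -0.033, 0.001]
contact_force: [-0.5, 7.5, 1.3]
width: 0.015
gripper_force: 39.7
pos [0.6176 0.1755 0.2734] head -0.067 z [ 0.002  0.007 -1.   ] F [-0.5  7.5  1.3] w 0.015 5.4 tool d [ 0.0013 -0.0046  0.0028] rz deg -0.09
```

View pics/s2.png

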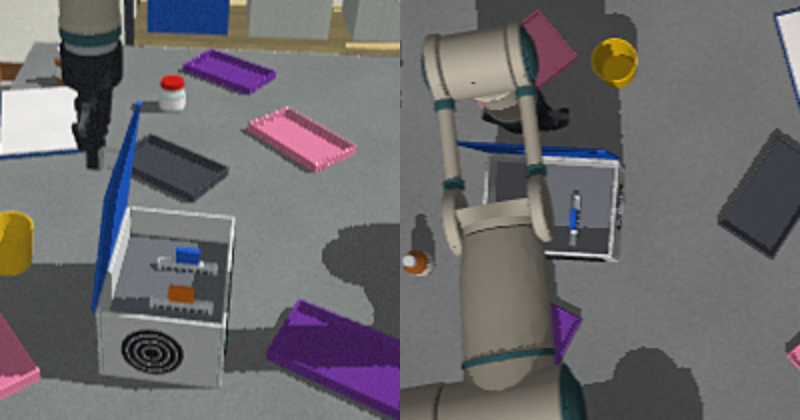

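Flap is up at ~1.45 rad. In the side crop (left) the orange tab is in the near (+y) slot at crop (182,294), and the blue tab is in the −y slot. Releasing the knob and rising clear.

```bash
python3 -m pendant '[{"dx":0,"dy":0,"dz":0,"rx":0,"ry":0,"rz":0,"hand":0.05},{"dx":0,"dy":0,"dz":0,"rx":0,"ry":0,"rz":0,"hand":0.05},{"dx":0,"dy":0,"dz":0,"rx":0,"ry":0,"rz":0,"hand":0.05},{"dx":0,"dy":0,"dz":0,"rx":0,"ry":0,"rz":0,"hand":0.05},{"dx":0,"dy":0,"dz":-0.015,"rx":0,"ry":0,"rz":0,"hand":0.05},{"dx":0,"dy":0,"dz":-0.025,"rx":0,"ry":0,"rz":0,"hand":0.05},{"dx":0,"dy":0,"dz":-0.035,"rx":0,"ry":0,"rz":0,"hand":0.05},{"dx":0,"dy":0,"dz":-0.025,"rx":0,"ry":0,"rz":0,"hand":0.05}]' 40
python3 - <<'E'
from h import *
go([.4968,.2237,.375],-.065)
S=cam("side");h=cv2.cvtColor(S["frame"],cv2.COLOR_RGB2HSV)
H=np.array([.599,.177,0]);ex=np.array([.998,-.065,0]);ey=np.array([.065,.998,0])
for n,lo,hi,sy in(("orange",5,18,.04),("blue",105,125,-.04)):
    m=(h[...,0]>=lo)&(h[...,0]<=hi)&(h[...,1]>130)&(h[...,2]>60);z=np.zeros_like(m);z[235:280,238:285]=1
    c=big(m&z);b=cv2.boundingRect(c);P=H-.105*ex+sy*ey;u=(b[0]+b[2]/2-.5,b[1]+b[3]/2-.5)
    print(n,b,"pred front face mid",proj(S,P+.005*ey+[0,0,.095]),"pred top mid",proj(S,P+[0,0,.108]),"seen at z.1",plane(S,u,.1),"P",P)
E
```

```text
clock: 6.17
position: [0.6168, 0.1718, 0.3736]
ee_rot: [0.0, 0.999, -0.034, 0.001]
contact_force: [0.8, -0.4, 0.1]
width: 0.05
gripper_force: 0.0
pos [0.6168 0.1718 0.3736] head -0.068 z [ 0.002 -0.    -1.   ] F [ 0.8 -0.4  0.1] w 0.05 6.1667 tool d [-0.1233 -0.0437 -0.0016] rz deg -0.17
orange (254, 263, 14, 9) pred front face mid (np.float64(260.58539486034505), np.float64(268.83524846775475)) pred top mid (np.float64(260.9262937456852), np.float64(264.1380146913585)) seen at z.1 [0.49761361 0.22674714 0.1       ] P [0.49681  0.223745 0.      ]
blue (258, 244, 12, 8) pred front face mid (np.float64(263.74117092476223), np.float64(249.55689883529752)) pred top mid (np.float64(264.06871266495085), np.float64(245.1097543267781)) seen at z.1 [0.49296247 0.14553486 0.1       ] P [0.49161  0.143905 0.      ]
```

```bash
python3 -m pendant '[{"dx":-0.031,"dy":-0.011,"dz":0,"rx":0,"ry":0,"rz":0,"hand":0.05},{"dx":-0.031,"dy":-0.011,"dz":0,"rx":0,"ry":0,"rz":0,"hand":0.05},{"dx":-0.031,"dy":-0.011,"dz":0,"rx":0,"ry":0,"rz":0,"hand":0.05},{"dx":-0.030,"dy":-0.011,"dz":0,"rx":0,"ry":0,"rz":0,"hand":0.05},{"dx":0,"dy":0,"dz":0.04,"rx":0,"ry":0,"rz":0,"hand":0.05},{"dx":0,"dy":0,"dz":0.04,"rx":0,"ry":0,"rz":0,"hand":0.05},{"dx":0,"dy":0,"dz":0.02,"rx":0,"ry":0,"rz":0,"hand":0.05},{"dx":0,"dy":0,"dz":0,"rx":0,"ry":0,"rz":0,"hand":0.05}]' 40
python3 - <<'E'
from h import *
go([.4968,.2237,.09],-.065)
d=cam("wrist");W=d["frame"].copy();h=cv2.cvtColor(W,cv2.COLOR_RGB2HSV)
H=np.array([.599,.177,0]);ex=np.array([.998,-.065,0]);ey=np.array([.065,.998,0]);P=H-.105*ex+.04*ey
m=(h[...,0]>=5)&(h[...,0]<=18)&(h[...,1]>130)&(h[...,2]>60);print("pred top",proj(d,P+[0,0,.108]))
for c in cv2.findContours(m.astype(np.uint8),cv2.RETR_EXTERNAL,cv2.CHAIN_APPROX_NONE)[0]:
    if cv2.contourArea(c)>40:
        r=cv2.minAreaRect(c);print(r,plane(d,r[0],.108).round(4))
T=cam("top");cv2.imwrite("pics/wt.png",np.vstack([W[:,56:456],cv2.resize(T["frame"][150:240,240:340],None,fx=4,fy=4)[:216]])[:,:,::-1])
g=T["frame"];print("tray px",g[197,287],g[185,290],"bench",g[160,270],g[230,330])
E
```

```text
clock: 6.88
position: [0.4935, 0.2232, 0.2663]
ee_rot: [0.002, 0.999, -0.034, -0.005]
contact_force: [-0.2, 0.3, -0.3]
width: 0.0503
gripper_force: 0.0
pos [0.4935 0.2232 0.2663] head -0.067 z [-0.01  -0.003 -1.   ] F [-0.2  0.3 -0.3] w 0.0503 6.8833 tool d [ 0.0049 -0.0014  0.1762] rz deg -0.13
pred top (np.float64(251.40260896880972), np.float64(169.14056133795904))
((92.25000762939453, 225.25003051757812), (34.64822769165039, 31.11269760131836), 45.0) [0.4478 0.3949 0.108 ]
((251.5, 165.5), (37.0, 9.0), 90.0) [0.5005 0.2234 0.108 ]
tray px [62 64 70] [62 64 72] bench [114 116 114] [116 116 117]
```

View pics/wt.png

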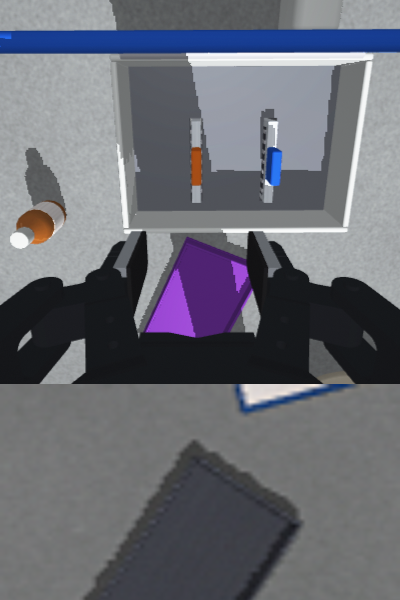

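The wrist view shows the orange tab at (251.5,165.5), about 4 px from the prediction, and the blue tab to its right in the −y slot. The lower inset shows the tray outline clearly, with shadow on its upper side. Descending onto the tab.

```bash
python3 -m pendant '[{"dx":0.006,"dy":-0.001,"dz":0.03,"rx":0,"ry":0,"rz":0,"hand":0.04},{"dx":0,"dy":0,"dz":0.035,"rx":0,"ry":0,"rz":0,"hand":0.04},{"dx":0,"dy":0,"dz":0.035,"rx":0,"ry":0,"rz":0,"hand":0.04},{"dx":0,"dy":0,"dz":0.03,"rx":0,"ry":0,"rz":0,"hand":0.04},{"dx":0,"dy":0,"dz":0,"rx":0,"ry":0,"rz":0,"hand":0.04},{"dx":0,"dy":0,"dz":0,"rx":0,"ry":0,"rz":0,"hand":0.04}]' 40
python3 - <<'E'
from h import *
go([.4995,.2235,.082],-.065)
d=cam("wrist");W=d["frame"].copy();h=cv2.cvtColor(W,cv2.COLOR_RGB2HSV)
m=(h[...,0]>=5)&(h[...,0]<=18)&(h[...,1]>130)&(h[...,2]>60)
for c in cv2.findContours(m.astype(np.uint8),cv2.RETR_EXTERNAL,cv2.CHAIN_APPROX_NONE)[0]:
    if cv2.contourArea(c)>40:
        r=cv2.minAreaRect(c);print(r,plane(d,r[0],.108).round(4))
E
```

```text
clock: 7.48
position: [0.504, 0.225, 0.142]
ee_rot: [0.0, 0.999, -0.034, 0.0]
contact_force: [-0.2, 0.7, 0.1]
width: 0.04
gripper_force: 0.0
pos [0.504 0.225 0.142] head -0.068 z [ 0.001 -0.    -1.   ] F [-0.2  0.7  0.1] w 0.04 7.4833 tool d [-0.0044  0.0018  0.06  ] rz deg -0.16
((27.250011444091797, 293.7500305175781), (49.497474670410156, 48.790367126464844), 45.0) [0.4622 0.3772 0.108 ]
((64.65624237060547, 260.3642272949219), (38.94868469238281, 12.452282905578613), 41.87786865234375) [0.4849 0.3466 0.108 ]
((256.5, 223.0), (62.0, 15.0), 90.0) [0.5023 0.2228 0.108 ]
```

```bash
python3 -m pendant '[{"dx":-0.002,"dy":0.002,"dz":0.02,"rx":0,"ry":0,"rz":0,"hand":0.04},{"dx":0,"dy":0,"dz":0.02,"rx":0,"ry":0,"rz":0,"hand":0.04},{"dx":0,"dy":0,"dz":0.012,"rx":0,"ry":0,"rz":0,"hand":0.04},{"dx":0,"dy":0,"dz":0.008,"rx":0,"ry":0,"rz":0,"hand":0.04},{"dx":0,"dy":0,"dz":0,"rx":0,"ry":0,"rz":0,"hand":0.04},{"dx":0,"dy":0,"dz":0,"rx":0,"ry":0,"rz":0,"hand":0},{"dx":0,"dy":0,"dz":0,"rx":0,"ry":0,"rz":0,"hand":0},{"dx":0,"dy":0,"dz":0,"rx":0,"ry":0,"rz":0,"hand":0},{"dx":0,"dy":0,"dz":0,"rx":0,"ry":0,"rz":0,"hand":0},{"dx":0,"dy":0,"dz":0,"rx":0,"ry":0,"rz":0,"hand":0},{"dx":0,"dy":0,"dz":0,"rx":0,"ry":0,"rz":0,"hand":0}]' 50
python3 - <<'E'
from h import *
go([.502,.223,.082],-.065)
T=cam("top");g=T["frame"].astype(int)
m=(np.abs(g-[62,64,71]).max(2)<9)
z=np.zeros_like(m);z[155:240,250:325]=1
m=cv2.morphologyEx((m&z).astype(np.uint8),cv2.MORPH_CLOSE,np.ones((3,3)))
c=big(m,(287,197));print(cv2.boundingRect(c),cv2.contourArea(c))
for zz in(.004,.02):
    r=cv2.minAreaRect(np.array([plane(T,x,zz)[:2] for x in c[:,0]],np.float32));print(zz,r,cv2.boxPoints(r).round(3).tolist())
v=g[155:240,250:325].astype(np.uint8).copy();cv2.drawContours(v,[c-[[[250,155]]]],-1,(255,0,0),1)
cv2.imwrite("pics/tray.png",cv2.resize(np.hstack([v,g[155:240,250:325].astype(np.uint8)]),None,fx=5,fy=5,interpolation=0)[:,:,::-1])
E
```

```text
clock: 8.45
position: [0.5024, 0.2234, 0.0829]
ee_rot: [-0.0, 0.999, -0.034, 0.002]
contact_force: [-0.5, 0.5, 6.3]
width: 0.0088
gripper_force: 50.8
pos [0.5024 0.2234 0.0829] head -0.067 z [ 0.004  0.001 -1.   ] F [-0.5  0.5  6.3] w 0.0088 8.45 tool d [-0.0004  0.0005  0.0009] rz deg -0.13
(260, 165, 54, 60) 1593.0
0.004 ((0.5491600632667542, -0.21442270278930664), (0.12951071560382843, 0.21089276671409607), 55.63405990600586) [[0.4259999990463257, -0.20800000429153442], [0.6000000238418579, -0.3269999921321869], [0.6729999780654907, -0.2199999988079071], [0.49900001287460327, -0.10100000351667404]]
0.02 ((0.5468415021896362, -0.21340514719486237), (0.1282925009727478, 0.2089090496301651), 55.634063720703125) [[0.42399999499320984, -0.2070000022649765], [0.597000002861023, -0.32499998807907104], [0.6690000295639038, -0.21899999678134918], [0.4970000088214874, -0.10100000351667404]]
```

View pics/tray.png

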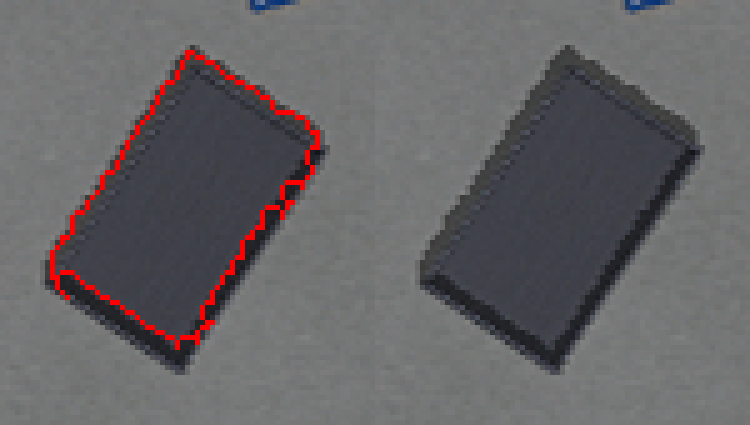

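In the tray crop the true rim corners (shadow left out) are at image px about (288.4,168), (315,185), (286,229) and (259.4,212). The tab is pinched at an opening of 8.8 mm, so I'll lift and compute the tray from the corners.

```bash
python3 -m pendant '[{"dx":0,"dy":0,"dz":-0.008,"rx":0,"ry":0,"rz":0,"hand":0},{"dx":0,"dy":0,"dz":-0.012,"rx":0,"ry":0,"rz":0,"hand":0},{"dx":0,"dy":0,"dz":-0.015,"rx":0,"ry":0,"rz":0,"hand":0},{"dx":0,"dy":0,"dz":-0.015,"rx":0,"ry":0,"rz":0,"hand":0},{"dx":0,"dy":0,"dz":-0.015,"rx":0,"ry":0,"rz":0,"hand":0},{"dx":0,"dy":0,"dz":-0.015,"rx":0,"ry":0,"rz":0,"hand":0},{"dx":0,"dy":0,"dz":-0.015,"rx":0,"ry":0,"rz":0,"hand":0},{"dx":0,"dy":0,"dz":-0.015,"rx":0,"ry":0,"rz":0,"hand":0},{"dx":0,"dy":0,"dz":-0.015,"rx":0,"ry":0,"rz":0,"hand":0},{"dx":0,"dy":0,"dz":-0.015,"rx":0,"ry":0,"rz":0,"hand":0},{"dx":0,"dy":0,"dz":-0.015,"rx":0,"ry":0,"rz":0,"hand":0},{"dx":0,"dy":0,"dz":-0.015,"rx":0,"ry":0,"rz":0,"hand":0}]' 50
python3 - <<'E'
from h import *
T=cam("top")
q=np.array([plane(T,u,.02) for u in((288.4,168),(315,185),(286,229),(259.4,212))])
print(q.round(3),"c",q.mean(0),"sides",[np.linalg.norm(q[i]-q[i-1]).round(3) for i in range(4)])
l=q[0]+q[1]-q[2]-q[3];hd=np.arctan2(l[1],l[0]);print("heading",hd)
go([*q.mean(0)[:2],.26],hd)
S=cam("side");cv2.imwrite("pics/s3.png",cv2.resize(S["frame"][100:340,170:420],None,fx=2,fy=2)[:,:,::-1])
E
```

```text
clock: 9.5
position: [0.5002, 0.223, 0.252]
ee_rot: [0.0, 0.999, -0.034, -0.0]
contact_force: [0.7, 0.1, -1.7]
width: 0.0092
gripper_force: 49.6
[[ 0.651 -0.222  0.02 ]
 [ 0.587 -0.32   0.02 ]
 [ 0.424 -0.21   0.02 ]
 [ 0.487 -0.113  0.02 ]] c [ 0.53741815 -0.21614946  0.02      ] sides [np.float64(0.197), np.float64(0.117), np.float64(0.196), np.float64(0.115)]
heading -0.5905704820314006
pos [0.5019 0.2236 0.2552] head -0.067 z [ 0.005  0.002 -1.   ] F [1.6 0.7 1.7] w 0.0092 9.55 tool d [ 0.065   0.4363 -0.0053] rz deg 29.98
```

View pics/s3.png

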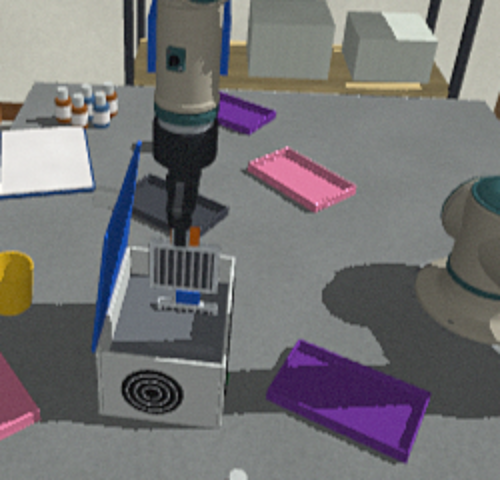

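The side view shows the orange filter upright in the gripper above the housing, the flap open, and the blue filter still in its slot. Tray corners give 197 x 116 mm (true 200 x 120), centre (0.537, −0.216), heading −0.59. Moving over.

```bash
python3 -m pendant '[{"dx":0.004,"dy":0.015,"dz":0,"rx":0,"ry":0,"rz":0,"hand":0},{"dx":0.004,"dy":0.03,"dz":0,"rx":0,"ry":0,"rz":0,"hand":0},{"dx":0.004,"dy":0.035,"dz":0,"rx":0,"ry":0,"rz":0,"hand":0},{"dx":0.005,"dy":0.04,"dz":0,"rx":0,"ry":0,"rz":0,"hand":0},{"dx":0.005,"dy":0.04,"dz":0,"rx":0,"ry":0,"rz":0,"hand":0},{"dx":0.006,"dy":0.04,"dz":0,"rx":0,"ry":0,"rz":0,"hand":0},{"dx":0.006,"dy":0.04,"dz":0,"rx":0,"ry":0,"rz":0,"hand":0},{"dx":0.006,"dy":0.04,"dz":0,"rx":0,"ry":0,"rz":0,"hand":0},{"dx":0.006,"dy":0.04,"dz":0,"rx":0,"ry":0,"rz":0,"hand":0},{"dx":0.006,"dy":0.04,"dz":0,"rx":0,"ry":0,"rz":0,"hand":0},{"dx":0.006,"dy":0.035,"dz":0,"rx":0,"ry":0,"rz":0,"hand":0},{"dx":0.006,"dy":0.025,"dz":0,"rx":0,"ry":0,"rz":0,"hand":0}]' 50
python3 -m pendant '[{"dx":0,"dy":0.01,"dz":0,"rx":0,"ry":0,"rz":0,"hand":0},{"dx":0,"dy":0.005,"dz":0,"rx":0,"ry":0,"rz":3,"hand":0},{"dx":0,"dy":0,"dz":0.008,"rx":0,"ry":0,"rz":5,"hand":0},{"dx":0,"dy":0,"dz":0.01,"rx":0,"ry":0,"rz":5,"hand":0},{"dx":0,"dy":0,"dz":0.01,"rx":0,"ry":0,"rz":5,"hand":0},{"dx":0,"dy":0,"dz":0.01,"rx":0,"ry":0,"rz":5,"hand":0},{"dx":0,"dy":0,"dz":0.01,"rx":0,"ry":0,"rz":4,"hand":0},{"dx":0,"dy":0,"dz":0.01,"rx":0,"ry":0,"rz":3,"hand":0},{"dx":0,"dy":0,"dz":0.01,"rx":0,"ry":0,"rz":0,"hand":0},{"dx":0,"dy":0,"dz":0.008,"rx":0,"ry":0,"rz":0,"hand":0},{"dx":0,"dy":0,"dz":0,"rx":0,"ry":0,"rz":0,"hand":0},{"dx":0,"dy":0,"dz":0,"rx":0,"ry":0,"rz":0,"hand":0}]' 50
python3 - <<'E'
from h import *
go([.537,-.216,.177],-.59)
E
```

```text
clock: 10.6
position: [0.5355, -0.2034, 0.2499]
ee_rot: [0.0, 0.999, -0.035, -0.001]
contact_force: [0.4, 0.1, -0.8]
width: 0.0092
gripper_force: 49.7
clock: 11.6
position: [0.535, -0.2148, 0.1745]
ee_rot: [-0.0, 0.957, -0.291, -0.001]
contact_force: [0.4, 0.3, -1.1]
width: 0.0092
gripper_force: 49.7
pos [ 0.535  -0.2148  0.1745] head -0.59 z [-0.001  0.001 -1.   ] F [ 0.4  0.3 -1.1] w 0.0092 11.6 tool d [ 0.0023 -0.0001 -0.0025] rz deg 0.0
```

Close on target. Checking the result in the side and wrist views, including how the filter sits in the gripper.

```bash
python3 -m pendant '[{"dx":0,"dy":0,"dz":0,"rx":0,"ry":0,"rz":0,"hand":0},{"dx":0,"dy":0,"dz":0,"rx":0,"ry":0,"rz":0,"hand":0},{"dx":0,"dy":0,"dz":0,"rx":0,"ry":0,"rz":0,"hand":0},{"dx":0,"dy":0,"dz":0,"rx":0,"ry":0,"rz":0,"hand":0}]' 50
python3 - <<'E'
from h import *
S,T,W=cam("side"),cam("top"),cam("wrist")
s=manip.get_state();print(np.abs(s["qd"]).max())
for n,z,b in(("bottle",.085,(.416,.419)),("cup",.075,(.779,.076)),("jar",.07,(.548,-.467))): print(n,proj(T,[*b,z]))
cv2.imwrite("pics/end.png",np.hstack([cv2.resize(S["frame"][130:320,150:320],None,fx=2.4,fy=2.4),cv2.resize(np.vstack([W["frame"],T["frame"]]),(304,456))])[:,:,::-1])
E
```

```text
clock: 11.93
position: [0.5357, -0.2154, 0.1757]
ee_rot: [0.0, 0.957, -0.291, 0.001]
contact_force: [0.3, 0.9, -1.5]
width: 0.0095
gripper_force: 49.7
0.0020228470873122307
bottle (np.float64(107.94906584211361), np.float64(231.06314369080144))
cup (np.float64(207.0654963178942), np.float64(131.0549033412343))
jar (np.float64(358.1386037507801), np.float64(193.06488456887172))
```

View pics/end.png

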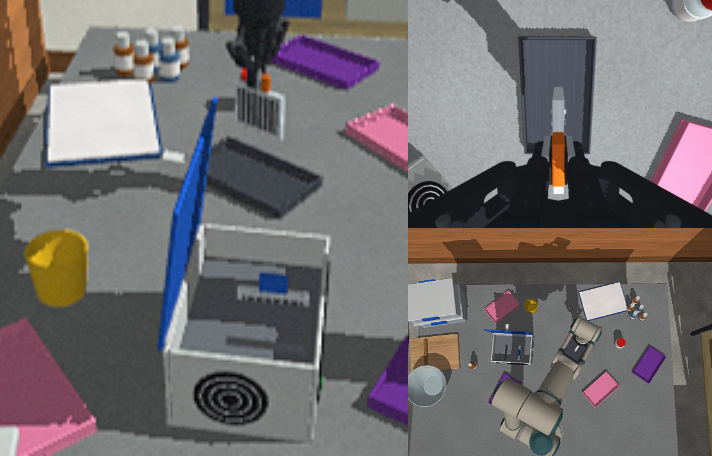

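The filter hangs upright over the tray and parallel to its long sides (wrist inset, tray axis along the filter). The flap is open, the blue filter is in its slot, the bystanders look unmoved and the arm is still. Handing in.

```bash
python3 -c "
from rig import manip
print(manip.sign_off())"
```

```text
the job is handed in; nothing more can be done
None
```

I handed the job in at about 12 s on the robot clock, with the orange-tabbed filter held still and upright over the dark tray at roughly 10 cm, its faces parallel to the tray's long sides; the flap is open at about 1.45 rad, the blue filter is in its slot, and the bottle, jar and cup look unmoved (no verdict was returned).

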